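# Load the rivet carton on the roller lane

### The arm

A 7-joint arm with a two-finger parallel gripper is mounted at the origin on the work surface. World frame = base frame: x ahead of the robot, y to its left, z up, the work surface at z = 0. Lengths are in mm, angles in rad, forces in N, time in s.
With the tool pointing down it reaches from about 400 to 875 mm from the base axis. Payload 4.4 kg.
Tool frame: the origin (TCP) lies midway between the tips of the shut fingers; the grasp point (between the pads) lies 19 mm behind it; x points along the fingers, z is the direction in which the jaws open and shut, and the axes are right-handed (so a half turn about x gives the same grasp; the last joint's range is limited). The gripper opens to 85 mm and grips with 20 to 120 N. Pads are 22 mm wide; open, the fingers measure 114 mm over their backs; the gripper's body (76 mm by 85 mm) begins 54 mm behind the grasp point. The pads swing forward as they close: fully open they stand 13 mm farther back than shut.
Start: joints at [1.071, 0.628, 0.038, 1.517, -0.027, 0.996, -0.02], TCP at [273.237, -589.796, 231.313] pointing down, gripper open.
Joint ranges: [-3.06, 3.06], [-0.37, 2.12], [-1.25, 1.32], [0.18, 2.47], [-1.1, 4.24], [0.23, 1.98], [-2.94, 2.94]. Speed limits (rad/s): [2.57, 2.57, 3.14, 3.14, 3.14, 3.14, 3.14].

### API

Orientations are given as [roll, pitch, yaw] about the fixed x, y, z axes, in that order (R = Rz(yaw) Ry(pitch) Rx(roll)).
In Python, from cell import ctrl gives the robot as it stands. The module is installed in compiled form; this text tells all that it offers.
- The arm moves only by the tool servo_tool, never from a script. Its argument "rows" is a list of rows, each an object of numbers: "dx", "dy", "dz": the shift along the tool's x, y, z in units of 750 mm (1.0 is 750 mm); "wx", "wy", "wz": the turn, a rotation vector about the tool's x, y, z in units of 6 degrees (1.0 is 6 degrees); "fingers": the closure, from 0 (fully open) to 1 (shut). In form: [{"dx": .., "dy": .., "dz": .., "wx": .., "wy": .., "wz": .., "fingers": ..}, ...]. A call has 1 to 5 rows; each row shifts and turns the commanded pose from where the row before left it, along the tool's axes as they then stand; what a row does not reach is not made up. A row lasts 1/8 s, in which the tool goes at most 62.5 mm and 10.7 degrees, less where a joint would pass 70% of its speed; a pose out of reach is approached as far as the arm can. A call with a number of a shift or a turn outside -1 to 1 is refused whole. A call with a gripper value outside its range is refused whole. The fingers move at their own pace and stop on an object; the grip force is fixed at half the most. Time passes only in rows, so rows that do not move let the fingers close. It gives the time, the measured TCP pose, the force and the opening at its end, in the units of the state.
- ctrl.read_state(): the state, without advancing time (a new reading comes with each control period).
- ctrl.get_image(name): name is "scene" or "top" or "wrist"; returns the picture (384x512x3 uint8, red, green, blue); there is no depth.
- ctrl.camera_info(name): a dict with "fovy" (degrees; the focal length in pixels is half the picture's height over the tangent of half this angle, whatever the lens; pixels are square), "cx", "cy" (the principal point, pixels), "R" (3x3) and "t" (3): a world point X has camera coordinates R X + t. Camera axes: x right, y down, z forward; pixel columns grow to the right and rows downward; lengths in mm; the calibration is good to about 2 mm. A picture is of the moment at which its call begins: read the wrist's pose just before it. camera_info takes no time and is no camera call; for the wrist camera it gives the pose at the moment of the call.
- ctrl.finish_job(): hands the job in, once; it reports no verdict.
Trained networks look in the newest picture that a camera, given by its name, has taken for a name from the list of things; names that differ only in an ending like _2 or _b are one class to them, and where a whole thing is asked for, a point or a joint stands for the part that bears it (a point fixed in the world has none). Each returns a list of dicts, best first, with "conf" (0 to 1); they miss things now and then, are a little off and sometimes report something else, mostly with a low value. They report only what shows in the picture. A call takes as long as a camera call. They do not tell look-alikes from the thing itself.
- ctrl.search_frame(label, camera): "extent" ([centre column, centre row, width, height] in pixels, round what is visible of it).
- ctrl.silhouettes(label, camera): "region" (384x512 bool, what is visible of it) and "extent" ([centre column, centre row, width, height] in pixels, round what is visible of it).
- ctrl.mark_of(label, camera): "point" ([column, row] in pixels: a listed point, or the origin of a listed thing).
The state is a dict: "clock": time; "qpos": joint angles; "qd": joint speeds; "tau": joint torques, N m; "eef_pos": TCP position; "tool_rot": TCP orientation; "force": force on the tool from outside, world axes, zero at the start; "torque": the same for the moment, N m; "width": finger opening in mm.
Only numpy, scipy, OpenCV 4.12 (cv2) and the standard library are available. Lean on these libraries where they do the work, as an engineer would, in place of code of your own. Each camera call takes 0.05 s, during which the arm holds its last target.

### The job

Load the long carton of rivets onto the sloped roller lane: set it gently, upright and lengthwise, on the rollers at the raised end and let go, so that it rolls down by itself until it rests against the end stop.

Things in the scene. Friction and masses are not known exactly. Their poses are not given: they have to be found in the camera images.
- carton: long closed cardboard carton, 100 long, 56 wide, 70 mm high, 0.35-0.65 kg, upright on a 3 mm black mat among three other cartons (66 mm cube; tall 52x52x120; flat 96x72x36), places swapped, centres 130 mm or more apart. Origin at its centre, 35 mm above its underside; x along the length, y across the 56 mm width, z up. Either end may go first.
- lane: sloped lane of 14 free steel rollers between aluminium side guides on blue legs, fixed, left or right. Origin mid-lane on the plane of the roller tops, 75 mm over the bench; x uphill (6 deg, away from the robot), y across, z square to the rollers. Rollers span x = -160 to 160 mm; 80 mm between guides, 10 mm high over the rollers. Stop plate at low end: face at x = -160 mm, 30 mm high.
- lane_load (a point): loading point at the lane's raised end, mid-width on the plane of the roller tops, at x = +90 mm of the lane, axes as the lane's. A carton centred over it stands wholly on the rollers (its centre 35 mm over them); let go, it rolls down to the stop in 1 to 2 s (about 0.2 m/s), its centre then at x = -110 mm of the lane.
Things that resemble listed ones, but are neither listed nor needed, are in the scene too. What is shaped like the carton but blue or orange is not meant.

How it is judged (in metres and radians):
On the way, in this order (a step that is already met when the one before it is completed fails the run):
1. the carton stands lengthwise on the rollers of the upper half of the lane (x of carton in the frame of lane above 0.04 m and z of carton in the frame of lane below 0.045 m and y of carton in the frame of lane between -0.02 and 0.02 m and angle between the x axis of carton and the x axis of lane, either way round below 0.3 rad), for 0.05 s.
2. let go, the carton rolls down the middle of the lane untouched (x of carton in the frame of lane between -0.08 and 0.02 m and linear speed of carton above 0.02 m/s and contact force between the fingers and carton below 0.05 N), for 0.04 s.
At the end, for the whole second after the job is handed in: The carton rests upright and lengthwise (within 17 degrees) on the rollers against the end stop: its centre is within 10 mm of touching the stop, within 20 mm of the lane's middle and within 10 mm of its resting height over the rollers; it is at rest and released (x of carton in the frame of lane between -0.12 and -0.1 m and y of carton in the frame of lane between -0.02 and 0.02 m and z of carton in the frame of lane between 0.025 and 0.045 m and angle between the x axis of carton and the x axis of lane, either way round below 0.3 rad and angle between carton's own z axis and vertical below 0.3 rad and linear speed of carton below 0.02 m/s).
It fails at once if the carton is dropped or thrown onto the rollers (faster than 0.5 m/s at the raised half of the lane) (x of carton in the frame of lane between 0.02 and 0.2 m and y of carton in the frame of lane between -0.05 and 0.05 m and z of carton in the frame of lane below 0.075 m and linear speed of carton above 0.5 m/s).
It also fails if it takes over 42 s, if anything falls off the work surface, if the arm or the gripper's body presses on something with over 40 N, if the wrist force passes 120 N, or if a joint passes its speed limit or range.

## Working session

There is one attempt and no reset: what is moved stays moved. The work goes in short steps, Python scripts to look and compute and a tool call to move; the robot and the scene stay as the last step left them, time stands still between calls to the robot, and variables do not carry over. Pictures are saved under pics/ and viewed, and the job is handed in when it is done.

Besides the shell and the picture viewer there is one more tool, called after "Emit:" as name([rows], argument=value, ...), one row to a line, values as JSON. servo_tool: Moves the arm, as the interface text tells. Its arguments: {"type":"object","properties":{"rows":{"type":"array"}},"required":["rows"]}

```bash
mkdir -p pics; python3 - <<'E'
from cell import ctrl
import cv2,numpy as np
for n in ["scene","top"]:
    im=ctrl.get_image(n); cv2.imwrite(f"pics/{n}0.png",im[:,:,::-1])
    i=ctrl.camera_info(n); print(n,i)
    for l in ["carton","lane"]:
        print(l,[(round(d['conf'],2),np.round(d['extent'])) for d in ctrl.search_frame(l,n)])
    for l in ["carton","lane","lane_load"]:
        print(l,[(round(d['conf'],2),np.round(d['point'],1)) for d in ctrl.mark_of(l,n)])
s=ctrl.read_state();print(s['clock'],s['eef_pos'],s['tool_rot'],s['width'])
E
```

```text
scene {'fovy': 48.31532948370452, 'cx': 250.10356395391918, 'cy': 188.9051994043858, 'R': array([[ 0.61077686,  0.79180214,  0.00099671],
       [ 0.66222806, -0.51013571, -0.54883107],
       [-0.43405716,  0.33587337, -0.83593269]]), 't': array([-292.76254632, -331.1777171 , 1343.24222992])}
carton [(0.94, array([247., 330.,  48.,  64.])), (0.72, array([104., 186.,  37.,  48.])), (0.7, array([186., 277.,  53.,  48.]))]
lane [(0.76, array([323., 158.,  93., 115.]))]
carton [(0.82, array([245.9, 327.3])), (0.81, array([184.5, 277.2])), (0.59, array([104.7, 185.4]))]
lane [(0.89, array([318.1, 156.6]))]
lane_load [(0.62, array([335.2, 178.3]))]
top {'fovy': 49.10981922598977, 'cx': 250.0680482991581, 'cy': 192.54487064602608, 'R': array([[ 0.01747784, -0.99982494,  0.00667924],
       [-0.99083191, -0.01821492, -0.13386685],
       [ 0.13396508, -0.0042783 , -0.99097682]]), 't': array([ -53.32483128,  553.22812572, 1125.82897425])}
carton [(0.87, array([347., 297.,  44.,  44.])), (0.69, array([339., 176.,  36.,  40.])), (0.57, array([323., 113.,  46.,  35.]))]
lane [(0.73, array([172., 190.,  72., 127.]))]
carton [(0.89, array([319.4, 114. ])), (0.83, array([334.7, 178.7]))]
lane [(0.71, array([167.8, 191.6]))]
lane_load [(0.78, array([183.2, 158.5]))]
0.6 [ 273.22568337 -589.7886057   231.32107058] [1.21627845 1.5707572  0.07922735] 85.71609290050101
```

```bash
python3 - <<'E'
import cv2
for n in ["scene","top"]:
    im=cv2.imread(f"pics/{n}0.png"); cv2.imwrite(f"pics/{n}0b.png",cv2.resize(im,(800,600),interpolation=cv2.INTER_CUBIC))
E
```

```text
(no output)
```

View pics/scene0b.png

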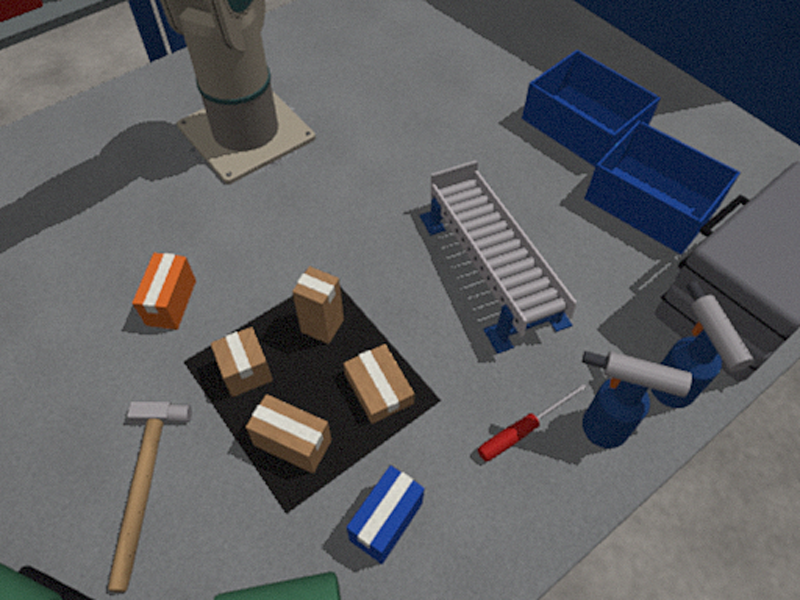

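View pics/top0b.png

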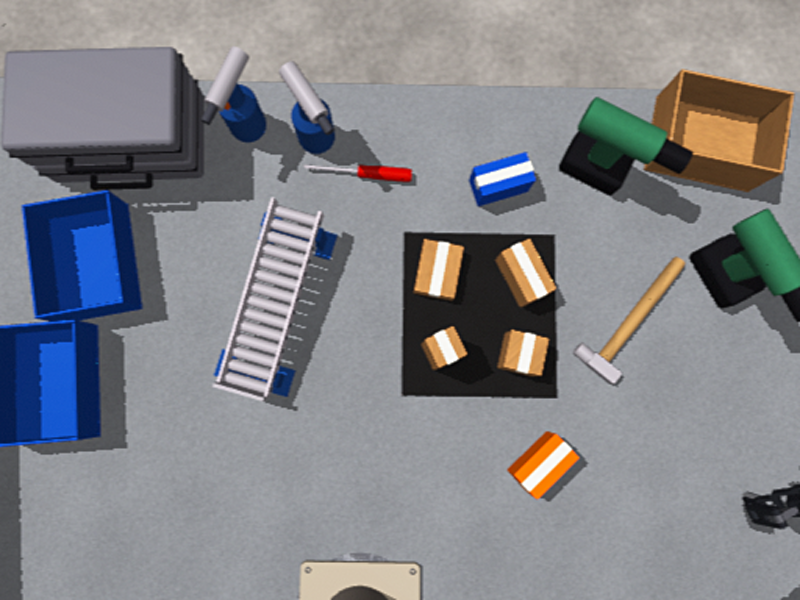

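The scene shows four brown cartons on the mat. Positions below are in the 800-px scene picture:

| Thing | Scene picture | Top picture (original px) |
|---|---|---|
| Cube | (241,362) | |
| Tall | (318,305) | |
| Flat | (380,383) | |
| Long, brown, oblong and taller | (288,435) | (337,174) |

The blue (385,513) and orange (165,290) ones are look-alikes. The long brown one fits the description, so I'll confirm it with a crop and model fit, and fit the lane too.

```bash
cat > h.py <<'E'
import numpy as np,cv2
from scipy.optimize import least_squares
def cam(i,shape=(384,512)):
    f=shape[0]/2/np.tan(np.radians(i['fovy']/2)); return f,i['cx'],i['cy'],np.array(i['R']),np.array(i['t'])
def proj(i,X):
    f,cx,cy,R,t=cam(i); c=np.atleast_2d(X)@R.T+t
    return np.c_[cx+f*c[:,0]/c[:,2],cy+f*c[:,1]/c[:,2]]
def back(i,p,z):
    f,cx,cy,R,t=cam(i); d=R.T@np.array([(p[0]-cx)/f,(p[1]-cy)/f,1]); o=-R.T@t
    return o+d*(z-o[2])/d[2]
def box(x,y,yaw,L=100,W=56,H=70,z0=3):
    P=np.array([[a*L/2,b*W/2,c*H] for c in(0,1) for a,b in((1,1),(1,-1),(-1,-1),(-1,1))])
    c,s=np.cos(yaw),np.sin(yaw); return P@np.array([[c,s,0],[-s,c,0],[0,0,1]])+[x,y,z0]
def mask(i,P):
    m=np.zeros((384*8,512*8),np.uint8)
    h=cv2.convexHull(((proj(i,P)+.5)*8).astype(np.float32)).astype(np.int32); cv2.fillConvexPoly(m,h,255)
    return cv2.resize(m,(512,384),interpolation=cv2.INTER_AREA)/255.
def lane_T(x,y,yaw):
    a=np.radians(6);c,s=np.cos(yaw),np.sin(yaw)
    X=np.array([c*np.cos(a),s*np.cos(a),np.sin(a)]);Y=np.array([-s,c,0]);return np.c_[X,Y,np.cross(X,Y)],np.array([x,y,75.])
E
python3 - <<'E'
from cell import ctrl
from h import *
from scipy.optimize import minimize
ii={n:ctrl.camera_info(n) for n in("scene","top")}
px={"scene":(184.5,277.2),"top":(336,175)}
for n in ii: print(n,back(ii[n],px[n],38))
obs={}
for n in ii:
    ctrl.get_image(n)
    for d in ctrl.silhouettes("carton",n):
        e=d['extent']; print(n,round(d['conf'],2),np.round(e),d['region'].sum())
    im=cv2.cvtColor(cv2.imread(f"pics/{n}0.png"),cv2.COLOR_BGR2HSV)
    # brown+white blob near centre
    H,S,V=im[...,0],im[...,1],im[...,2]
    m=(((H>4)&(H<22)&(S>60)&(V>50))|((S<60)&(V>150))).astype(np.uint8)
    u,v=map(int,px[n]); w=np.zeros_like(m); w[v-35:v+35,u-35:u+35]=1; m*=w
    k,l,st,_=cv2.connectedComponentsWithStats(m); obs[n]=(l==l[v,u]); print(st[l[v,u]])
def cost(p):
    return sum(np.abs(mask(ii[n],box(p[0],p[1],p[2]))-obs[n]).sum() for n in ii)
c0=back(ii["scene"],px["scene"],38)
best=None
for yaw in np.arange(0,np.pi,.2):
    r=minimize(cost,[c0[0],c0[1],yaw],method="Nelder-Mead",options=dict(initial_simplex=[[c0[0],c0[1],yaw],[c0[0]+10,c0[1],yaw],[c0[0],c0[1]+10,yaw],[c0[0],c0[1],yaw+.2]]))
    if best is None or r.fun<best.fun: best=r
print(best.x,best.fun,{n:obs[n].sum() for n in ii})
for n in ii:
    for off in [None]:
        print(n,np.abs(mask(ii[n],box(*best.x))-obs[n]).sum())
    u,v=map(int,px[n]); im=cv2.imread(f"pics/{n}0.png")
    s=8; big=cv2.resize(im[v-32:v+32,u-36:u+36],None,fx=s,fy=s,interpolation=cv2.INTER_CUBIC)
    q=((proj(ii[n],box(*best.x))-[u-36,v-32]+.5)*s).astype(int)
    for a,b in [(0,1),(1,2),(2,3),(3,0),(4,5),(5,6),(6,7),(7,4),(0,4),(1,5),(2,6),(3,7)]: cv2.line(big,tuple(map(int,q[a])),tuple(map(int,q[b])),(0,255,0),1)
    cv2.imwrite(f"pics/fit_{n}.png",big)
# lane
L={}
for n in ii: L[n]=(ctrl.mark_of("lane",n)[0]['point'],ctrl.mark_of("lane_load",n)[0]['point']); 
for n in ii: print(n,back(ii[n],L[n][0],75),back(ii[n],L[n][1],84.4))
E
```

```text
scene [ 609.01206141 -284.27789468   38.        ]
top [ 607.72821822 -281.90700262   38.        ]
scene 0.85 [104. 186.  36.  49.] 1348
scene 0.74 [246. 328.  48.  61.] 1655
scene 0.61 [183. 280.  53.  48.] 1692
[ 157  252   55   51 1674]
top 0.88 [347. 297.  43.  42.] 1026
top 0.73 [322. 114.  42.  34.] 1010
top 0.62 [335. 176.  36.  40.] 914
[ 317  152   39   45 1029]
[ 6.09241367e+02 -2.82382470e+02  4.70246860e-01] 145.29019607843136 {'scene': np.int64(1674), 'top': np.int64(1029)}
scene 71.26274509803922
top 74.02745098039215
scene [553.42729001 163.08603863  75.        ] [642.85550458 136.91635289  84.4       ]
top [550.15981905 165.1853017   75.        ] [ 592.7079793  -268.02360666   84.4       ]
```

```bash
python3 - <<'E'
import cv2,numpy as np
a=cv2.imread("pics/fit_scene.png");b=cv2.imread("pics/fit_top.png");im=np.hstack([a,b]);cv2.imwrite("pics/fit.png",cv2.resize(im,(800,int(800*im.shape[0]/im.shape[1]))))
from cell import ctrl
from h import *
ii={n:ctrl.camera_info(n) for n in("scene","top")}
pts={"scene":[((318.1,156.6),0),((335.2,178.3),90)],"top":[((167.8,191.6),0),((183.2,158.5),90)]}
def res(p):
    R,t=lane_T(*p);r=[]
    for n in pts:
        for q,x in pts[n]: r+=list((proj(ii[n],R@[x,0,0]+t)-q)[0])
    return r
s=least_squares(res,[552,164,-.28]); print(s.x,np.round(s.fun,1))
R,t=lane_T(*s.x)
out=[]
for n in ii:
    im=cv2.imread(f"pics/{n}0.png"); u,v=map(int,proj(ii[n],t)[0]); k=6
    x0,y0=u-66,v-70
    big=cv2.resize(im[y0:y0+140,x0:x0+132],None,fx=k,fy=k,interpolation=cv2.INTER_CUBIC)
    def ln(A,B,c):
        q=((proj(ii[n],np.array([R@A+t,R@B+t]))-[x0,y0]+.5)*k).astype(int); cv2.line(big,tuple(map(int,q[0])),tuple(map(int,q[1])),c,1)
    for y in(-40,40): ln([-160,y,10],[160,y,10],(0,255,0))
    ln([-160,0,0],[160,0,0],(255,0,0)); ln([-160,-40,30],[-160,40,30],(0,0,255)); ln([160,-40,0],[160,40,0],(0,0,255)); ln([90,-30,0],[90,30,0],(0,255,255))
    out.append(big)
im=np.hstack(out);cv2.imwrite("pics/lane.png",cv2.resize(im,(800,int(800*im.shape[0]/im.shape[1]))))
E
```

```text
[ 5.52415185e+02  1.68439122e+02 -3.38222886e-01] [ 1.5 -3.8 -0.5 -0.3  3.2 -1.8 -0.4 -0.1]
```

View pics/fit.png

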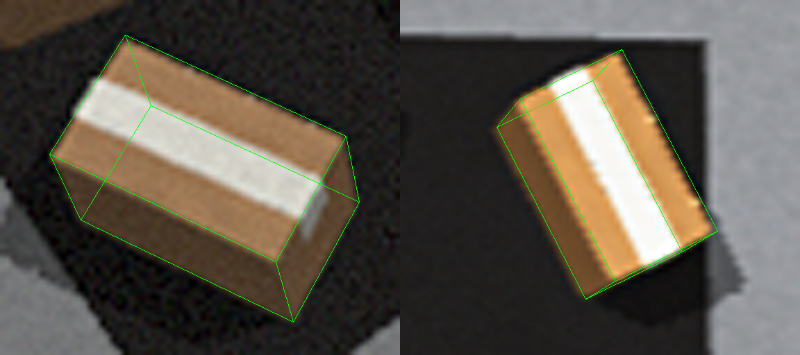

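View pics/lane.png

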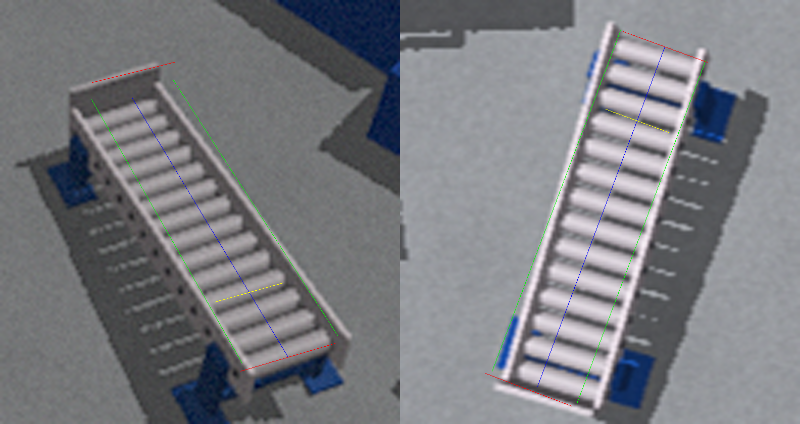

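The wireframe matches the brown long carton: oblong, tape running lengthwise, 70 mm high. The rough lane fit is off by a few px, so I'll refine it on enlarged views.

```bash
python3 - <<'E'
import cv2
for n,(x0,y0,w,h) in {"scene":(268,98,106,132),"top":(130,120,85,140)}.items():
    im=cv2.imread(f"pics/{n}0.png")[y0:y0+h,x0:x0+w]; k=600/h if h*600/h<=600 else 1
    k=min(600//h,800//w); k=4
    big=cv2.resize(im,None,fx=k,fy=k,interpolation=cv2.INTER_CUBIC)
    for g in range(0,w,10): cv2.putText(big,str(x0+g),(g*k,8),0,.3,(0,255,255),1); cv2.line(big,(g*k,10),(g*k,14),(0,255,255),1)
    for g in range(0,h,10): cv2.putText(big,str(y0+g),(0,g*k+4),0,.3,(0,255,255),1)
    cv2.imwrite(f"pics/lz_{n}.png",big); print(big.shape)
E
```

```text
(528, 424, 3)
(560, 340, 3)
```

View pics/lz_scene.png

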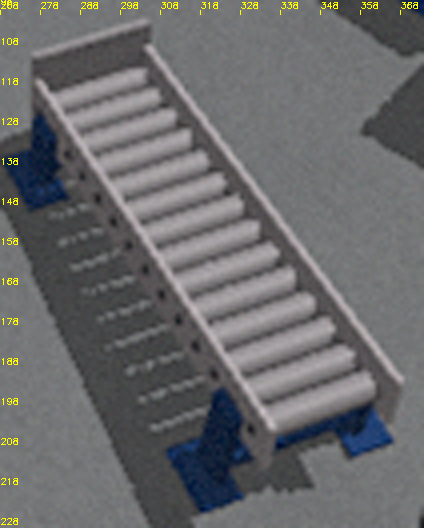

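View pics/lz_top.png

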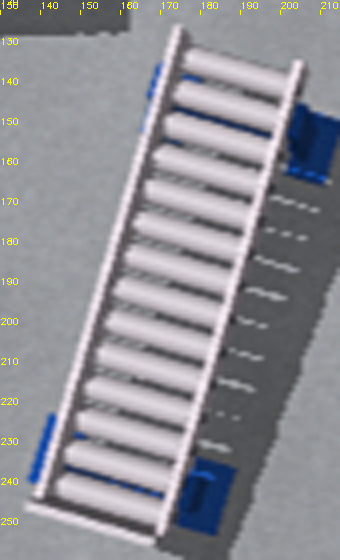

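```bash
cat > lanefit.py <<'E'
from cell import ctrl
from h import *
ii={n:ctrl.camera_info(n) for n in("scene","top")}
o={"scene":dict(L=[(305.2,110),(368,193.5)],R=[(278,119),(335,205.5)],S=[(276.5,113),(305.2,104.2)]),
   "top":dict(L=[(174.2,127.5),(140,243.2)],R=[(204.7,136.2),(170.2,253.2)],S=[(137,245.7),(169.5,254.5)])}
def d(n,A,B,q):
    a,b=proj(ii[n],np.array([A,B]));t=(b-a)/np.linalg.norm(b-a);w=np.array(q)-.5-a;return t[0]*w[1]-t[1]*w[0]
def res(p,off=True):
    R,t=lane_T(*p[:3]);r=[];h=p[3]
    F={"L":([-160,h,10],[160,h,10]),"R":([-160,-h,10],[160,-h,10]),"S":([-161,-h,30],[-161,h,30])}
    for n in o:
        for k in F:
            for q in o[n][k]: r.append(d(n,R@F[k][0]+t,R@F[k][1]+t,q))
    return r
s=least_squares(res,[552,164,-.28,41.5])
if __name__=="__main__":
    print(s.x,np.round(s.fun,1)); R,t=lane_T(*s.x[:3]); print("load",R@[90,0,0]+t)
    out=[]
    for n,(x0,y0,w,h) in {"scene":(268,98,106,140),"top":(130,120,85,140)}.items():
        im=cv2.imread(f"pics/{n}0.png")[y0:y0+h,x0:x0+w]; k=4
        big=cv2.resize(im,None,fx=k,fy=k,interpolation=cv2.INTER_CUBIC)
        def ln(A,B,c):
            q=((proj(ii[n],np.array([R@A+t,R@B+t]))-[x0,y0]+.5)*k).astype(int); cv2.line(big,tuple(map(int,q[0])),tuple(map(int,q[1])),c,1)
        for y in(-40,40): ln([-160,y,10],[160,y,10],(0,255,0)); ln([-160,y,0],[160,y,0],(255,0,0))
        ln([-160,-40,30],[-160,40,30],(0,0,255)); ln([160,-40,0],[160,40,0],(0,0,255)); ln([90,-30,0],[90,30,0],(0,255,255)); ln([-160,-40,0],[-160,40,0],(0,0,255))
        out.append(big)
    cv2.imwrite("pics/lane2.png",np.hstack(out))
E
python3 lanefit.py
```

```text
[ 5.52119316e+02  1.62788693e+02 -2.69573562e-01  4.26299864e+01] [ 0.7  0.6  0.2  1.2  0.8  0.8 -0.8 -0.3 -0.9 -0.6 -1.1 -0.2]
load [638.39370191 138.95115843  84.40756169]
```

View pics/lane2.png

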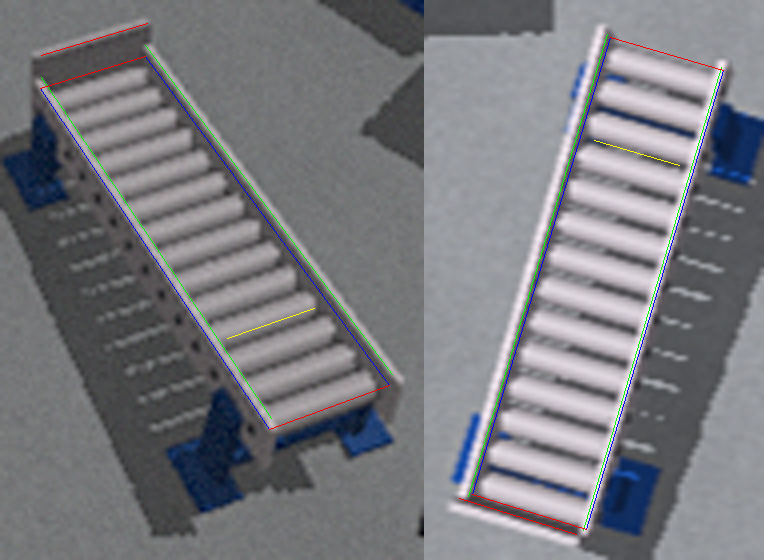

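```bash
cat > plan.py <<'E'
from cell import ctrl
import numpy as np
from scipy.spatial.transform import Rotation as Ro
def st():
    s=ctrl.read_state(); return s,np.array(s['eef_pos']),Ro.from_euler('xyz',s['tool_rot'])
def target(yaw,tilt=0):
    # yaw of box x axis; tilt uphill; jaws along box y
    z=np.array([-np.sin(yaw),np.cos(yaw),0]); bx=np.array([np.cos(yaw)*np.cos(tilt),np.sin(yaw)*np.cos(tilt),np.sin(tilt)])
    up=np.cross(bx,z); x=-up
    c=[]
    for s in(1,-1): c.append(Ro.from_matrix(np.c_[x,np.cross(s*z,x),s*z]))
    return c
def show(P,yaw,tilt=0):
    s,p,R=st(); print('clock',round(s['clock'],2),'pos',np.round(p,1),'w',round(s['width'],1),'F',np.round(s['force'],1),'q',np.round(s['qpos'],2))
    c=target(yaw,tilt); v=[(R.inv()*q).as_rotvec() for q in c]
    for w in v: print(' rot total units(6deg)',np.round(np.degrees(w)/6,2))
    w=min(v,key=np.linalg.norm); d=np.array(P)-p; print(' world d',np.round(d,1),' tool d now(units)',np.round(R.inv().apply(d)/750,4),' after rot',np.round((R*Ro.from_rotvec(w)).inv().apply(d)/750,4))
E
python3 -c "
from plan import *
show([609.2,-282.4,230],.47)"
```

```text
clock 1.0 pos [ 273.2 -589.8  231.3] w 85.7 F [ 0.3 -0.1 -0.1] q [ 1.07  0.63  0.04  1.52 -0.03  1.   -0.02]
 rot total units(6deg) [29.65 -0.    0.  ]
 rot total units(6deg) [-0.35 -0.   -0.  ]
 world d [336.  307.4  -1.3]  tool d now(units) [ 0.0018  0.5787 -0.1836]  after rot [ 0.0017  0.585  -0.1625]
```

Emit:
servo_tool([
  {"wx": -0.35},
  {"dy": 0.073, "dz": -0.02},
  {"dy": 0.073, "dz": -0.02},
  {"dy": 0.073, "dz": -0.02},
  {"dy": 0.073, "dz": -0.02},
])

```text
schema error: expected keys dx, dy, dz, wx, wy, wz, fingers
```

Emit:
servo_tool([
  {"dy": 0.073, "dz": -0.02},
  {"dy": 0.073, "dz": -0.02},
  {"dy": 0.073, "dz": -0.02},
  {"dy": 0.073, "dz": -0.02},
  {},
])

```text
schema error: expected keys dx, dy, dz, wx, wy, wz, fingers
```

```bash
python3 -c "
from plan import *
import cv2
from h import *
show([609.2,-282.4,150],.47)
i=ctrl.camera_info('wrist'); im=ctrl.get_image('wrist')
im=np.ascontiguousarray(im[:,:,::-1]); q=proj(i,box(609.2,-282.4,.47)).round().astype(int)
for a,b in [(0,1),(1,2),(2,3),(3,0),(4,5),(5,6),(6,7),(7,4),(0,4),(1,5),(2,6),(3,7)]: cv2.line(im,tuple(map(int,q[a])),tuple(map(int,q[b])),(0,255,0),1)
cv2.imwrite('pics/w1.png',im)
for n in ('mark_of',): print([(round(d['conf'],2),d['point']) for d in ctrl.mark_of('carton','wrist')], proj(i,[609.2,-282.4,38]))
"
```

```text
clock 1.0 pos [ 273.2 -589.8  231.3] w 85.7 F [ 0.3 -0.1 -0.1] q [ 1.07  0.63  0.04  1.52 -0.03  1.   -0.02]
 rot total units(6deg) [29.65 -0.    0.  ]
 rot total units(6deg) [-0.35 -0.   -0.  ]
 world d [336.  307.4 -81.3]  tool d now(units) [ 0.1084  0.5787 -0.1836]  after rot [ 0.1084  0.585  -0.1625]
[] [[  39.60381883 -504.81444359]]
```

View pics/w1.png

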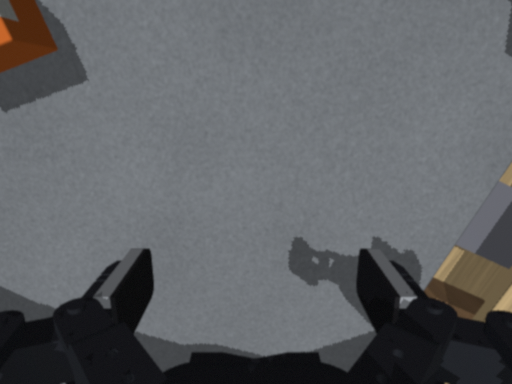

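The rows need all seven keys, and nothing has moved yet. The picture shows only bare bench, with part of the orange look-alike at the top left.

Emit:
servo_tool([
  {"dx": 0, "dy": 0, "dz": 0, "wx": -0.35, "wy": 0, "wz": 0, "fingers": 0},
  {"dx": 0, "dy": 0.073, "dz": -0.02, "wx": 0, "wy": 0, "wz": 0, "fingers": 0},
  {"dx": 0, "dy": 0.073, "dz": -0.02, "wx": 0, "wy": 0, "wz": 0, "fingers": 0},
  {"dx": 0, "dy": 0.073, "dz": -0.02, "wx": 0, "wy": 0, "wz": 0, "fingers": 0},
  {"dx": 0, "dy": 0.073, "dz": -0.02, "wx": 0, "wy": 0, "wz": 0, "fingers": 0},
])

```text
clock: 1.72
eef_pos: [442.6, -435.8, 231.5]
tool_rot: [0.51, 1.57, -0.589]
force: [0.7, -1.2, -0.0]
width: 85.9
```

Emit:
servo_tool([
  {"dx": 0, "dy": 0.073, "dz": -0.02, "wx": 0, "wy": 0, "wz": 0, "fingers": 0},
  {"dx": 0, "dy": 0.073, "dz": -0.02, "wx": 0, "wy": 0, "wz": 0, "fingers": 0},
  {"dx": 0, "dy": 0.073, "dz": -0.02, "wx": 0, "wy": 0, "wz": 0, "fingers": 0},
  {"dx": 0, "dy": 0.073, "dz": -0.02, "wx": 0, "wy": 0, "wz": 0, "fingers": 0},
  {"dx": 0, "dy": 0, "dz": 0, "wx": 0, "wy": 0, "wz": 0, "fingers": 0},
])

```text
clock: 2.35
eef_pos: [613.8, -277.4, 230.9]
tool_rot: [2.074, 1.566, 0.984]
force: [0.1, -0.3, -1.1]
width: 85.3
```

```bash
python3 -c "
from plan import *
import cv2
from h import *
show([609.2,-282.4,150],.47)
i=ctrl.camera_info('wrist'); im=ctrl.get_image('wrist')
im=np.ascontiguousarray(im[:,:,::-1]); q=proj(i,box(609.2,-282.4,.47)).round().astype(int)
cv2.imwrite('pics/w2raw.png',im)
for a,b in [(0,1),(1,2),(2,3),(3,0),(4,5),(5,6),(6,7),(7,4),(0,4),(1,5),(2,6),(3,7)]: cv2.line(im,tuple(map(int,q[a])),tuple(map(int,q[b])),(0,255,0),1)
cv2.imwrite('pics/w2.png',im)
print([(round(d['conf'],2),d['point']) for d in ctrl.mark_of('carton','wrist')], proj(i,[609.2,-282.4,38]))
"
```

```text
clock 2.35 pos [ 613.8 -277.4  230.9] w 85.3 F [ 0.1 -0.3 -1.1] q [ 0.37  0.66  0.02  1.45 -0.02  1.03 -0.69]
 rot total units(6deg) [-29.89   0.07  -0.04]
 rot total units(6deg) [ 0.11 -0.02 -0.04]
 world d [ -4.6  -5.  -80.9]  tool d now(units) [ 0.1078 -0.009   0.0034]  after rot [ 0.1078 -0.0085  0.0032]
[(0.86, [254.9, 174.1])] [[258.16111109 171.0937778 ]]
```

View pics/w2.png

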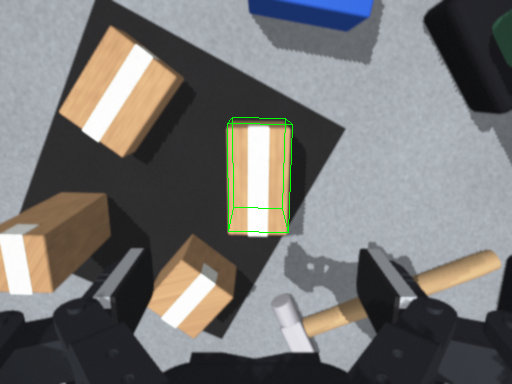

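The wrist view shows the carton at (259,180), about 3 px nearer than predicted, so I'll use (607,-283.5). The fingers come down beside it clear of the cube.

Emit:
servo_tool([
  {"dx": 0.04, "dy": -0.012, "dz": 0.003, "wx": 0.1, "wy": 0, "wz": 0, "fingers": 0},
  {"dx": 0.05, "dy": 0, "dz": 0, "wx": 0, "wy": 0, "wz": 0, "fingers": 0},
  {"dx": 0.05, "dy": 0, "dz": 0, "wx": 0, "wy": 0, "wz": 0, "fingers": 0},
  {"dx": 0, "dy": 0, "dz": 0, "wx": 0, "wy": 0, "wz": 0, "fingers": 0},
  {"dx": 0, "dy": 0, "dz": 0, "wx": 0, "wy": 0, "wz": 0, "fingers": 0},
])

```text
clock: 3.08
eef_pos: [602.5, -292.1, 127.8]
tool_rot: [0.399, 1.569, -0.713]
force: [-0.7, 0.4, 0.9]
width: 85.6
```

```bash
python3 -c "
from plan import *
import cv2
from h import *
show([607,-283.5,26],.47)
i=ctrl.camera_info('wrist'); im=ctrl.get_image('wrist')
im=np.ascontiguousarray(im[:,:,::-1]); q=proj(i,box(607,-283.5,.47)).round().astype(int)
for a,b in [(4,5),(5,6),(6,7),(7,4),(0,4),(1,5),(2,6),(3,7)]: cv2.line(im,tuple(map(int,q[a])),tuple(map(int,q[b])),(0,255,0),1)
cv2.imwrite('pics/w3.png',im)
"
```

```text
clock 3.08 pos [ 602.5 -292.1  127.8] w 85.6 F [-0.7  0.4  0.9] q [ 0.39  0.77  0.03  1.55 -0.03  0.82 -0.68]
 rot total units(6deg) [ 2.989e+01 -1.000e-02 -3.000e-02]
 rot total units(6deg) [-0.11  0.02 -0.01]
 world d [   4.5    8.6 -101.8]  tool d now(units) [ 0.1358  0.0103 -0.0078]  after rot [ 0.1358  0.0105 -0.0074]
```

View pics/w3.png

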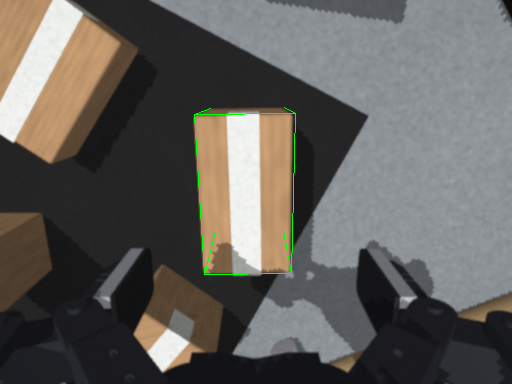

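Emit:
servo_tool([
  {"dx": 0, "dy": 0, "dz": 0, "wx": 0, "wy": 0, "wz": 0, "fingers": 0},
  {"dx": 0, "dy": 0, "dz": 0, "wx": 0, "wy": 0, "wz": 0, "fingers": 0},
])

```text
clock: 3.38
eef_pos: [602.8, -290.6, 127.5]
tool_rot: [0.691, 1.569, -0.419]
force: [-0.2, 0.2, 0.3]
width: 85.4
```

```bash
python3 -c "
from plan import *
show([607,-283.5,26],.47)"
```

```text
clock 3.38 pos [ 602.8 -290.6  127.5] w 85.4 F [-0.2  0.2  0.3] q [ 0.39  0.77  0.03  1.55 -0.03  0.82 -0.68]
 rot total units(6deg) [ 2.99e+01 -2.00e-02 -2.00e-02]
 rot total units(6deg) [-0.1   0.01 -0.01]
 world d [   4.2    7.1 -101.5]  tool d now(units) [ 0.1354  0.0091 -0.0062]  after rot [ 0.1354  0.0093 -0.0059]
```

The wireframe now matches the carton, with its top face at columns 195–295, so I'll correct the offset and descend.

Emit:
servo_tool([
  {"dx": 0, "dy": 0.009, "dz": -0.006, "wx": -0.1, "wy": 0, "wz": 0, "fingers": 0},
  {"dx": 0.02, "dy": 0, "dz": 0, "wx": 0, "wy": 0, "wz": 0, "fingers": 0},
  {"dx": 0.02, "dy": 0, "dz": 0, "wx": 0, "wy": 0, "wz": 0, "fingers": 0},
  {"dx": 0, "dy": 0, "dz": 0, "wx": 0, "wy": 0, "wz": 0, "fingers": 0},
  {"dx": 0, "dy": 0, "dz": 0, "wx": 0, "wy": 0, "wz": 0, "fingers": 0},
])

```text
clock: 4.0
eef_pos: [606.2, -283.6, 96.0]
tool_rot: [-2.035, 1.57, -3.135]
force: [-0.3, 0.5, 0.2]
width: 85.2
```

```bash
python3 -c "
from plan import *
show([607,-283.5,26],.47)"
```

```text
clock 4.0 pos [ 606.2 -283.6   96. ] w 85.2 F [-0.3  0.5  0.2] q [ 0.38  0.81  0.02  1.57 -0.02  0.76 -0.69]
 rot total units(6deg) [-3.e+01 -1.e-02 -0.e+00]
 rot total units(6deg) [ 0. -0.  0.]
 world d [  0.8   0.1 -70. ]  tool d now(units) [0.0933 0.0011 0.0004]  after rot [0.0933 0.001  0.0004]
```

Emit:
servo_tool([
  {"dx": 0.02, "dy": 0.001, "dz": 0, "wx": 0, "wy": 0, "wz": 0, "fingers": 0},
  {"dx": 0.025, "dy": 0, "dz": 0, "wx": 0, "wy": 0, "wz": 0, "fingers": 0},
  {"dx": 0.025, "dy": 0, "dz": 0, "wx": 0, "wy": 0, "wz": 0, "fingers": 0},
  {"dx": 0.023, "dy": 0, "dz": 0, "wx": 0, "wy": 0, "wz": 0, "fingers": 0},
  {"dx": 0, "dy": 0, "dz": 0, "wx": 0, "wy": 0, "wz": 0, "fingers": 0},
])

```text
clock: 4.62
eef_pos: [605.5, -282.4, 24.3]
tool_rot: [-2.456, 1.567, 2.727]
force: [-0.1, 0.0, 0.4]
width: 85.1
```

Emit:
servo_tool([
  {"dx": 0, "dy": 0, "dz": 0, "wx": 0, "wy": 0, "wz": 0, "fingers": 0},
  {"dx": 0, "dy": 0, "dz": 0, "wx": 0, "wy": 0, "wz": 0, "fingers": 1},
  {"dx": 0, "dy": 0, "dz": 0, "wx": 0, "wy": 0, "wz": 0, "fingers": 1},
  {"dx": 0, "dy": 0, "dz": 0, "wx": 0, "wy": 0, "wz": 0, "fingers": 1},
  {"dx": 0, "dy": 0, "dz": 0, "wx": 0, "wy": 0, "wz": 0, "fingers": 1},
])

```text
clock: 5.25
eef_pos: [607.5, -283.2, 27.5]
tool_rot: [0.791, 1.57, -0.309]
force: [-1.1, 0.1, 4.6]
width: 55.6
```

Emit:
servo_tool([
  {"dx": 0, "dy": 0, "dz": 0, "wx": 0, "wy": 0, "wz": 0, "fingers": 1},
  {"dx": 0, "dy": 0, "dz": 0, "wx": 0, "wy": 0, "wz": 0, "fingers": 1},
  {"dx": 0, "dy": 0, "dz": 0, "wx": 0, "wy": 0, "wz": 0, "fingers": 1},
  {"dx": 0, "dy": 0, "dz": 0, "wx": 0, "wy": 0, "wz": 0, "fingers": 1},
])

```text
clock: 5.75
eef_pos: [607.6, -283.2, 27.6]
tool_rot: [0.802, 1.569, -0.298]
force: [-0.1, 0.5, 5.3]
width: 55.3
```

```bash
python3 -c "
from plan import *
show([607,-283.5,26],.47)
import cv2
cv2.imwrite('pics/w4.png',ctrl.get_image('wrist')[:,:,::-1])"
```

```text
clock 5.75 pos [ 607.6 -283.2   27.6] w 55.3 F [-0.1  0.5  5.3] q [ 0.38  0.9   0.02  1.59 -0.02  0.64 -0.69]
 rot total units(6deg) [-3.e+01  1.e-02  1.e-02]
 rot total units(6deg) [ 0.    0.01 -0.01]
 world d [-0.6 -0.3 -1.6]  tool d now(units) [ 0.0021 -0.0009  0.    ]  after rot [ 0.0021 -0.0009  0.0001]
```

View pics/w4.png

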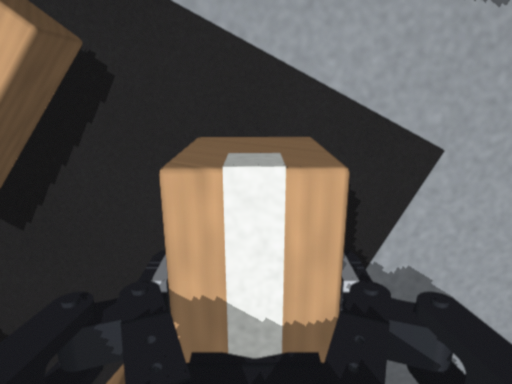

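The carton is gripped (55.3 mm opening, 56 mm wide) and centred between the pads. Lifting.

Emit:
servo_tool([
  {"dx": -0.02, "dy": 0, "dz": 0, "wx": 0, "wy": 0, "wz": 0, "fingers": 1},
  {"dx": -0.04, "dy": 0, "dz": 0, "wx": 0, "wy": 0, "wz": 0, "fingers": 1},
  {"dx": -0.05, "dy": 0, "dz": 0, "wx": 0, "wy": 0, "wz": 0, "fingers": 1},
  {"dx": -0.05, "dy": 0, "dz": 0, "wx": 0, "wy": 0, "wz": 0, "fingers": 1},
  {"dx": -0.05, "dy": 0, "dz": 0, "wx": 0, "wy": 0, "wz": 0, "fingers": 1},
])

```text
clock: 6.42
eef_pos: [606.0, -282.6, 184.8]
tool_rot: [-2.412, 1.569, 2.771]
force: [1.0, 0.2, -5.8]
width: 55.4
```

Emit:
servo_tool([
  {"dx": -0.03, "dy": 0, "dz": 0, "wx": 0, "wy": 0, "wz": 0, "fingers": 1},
  {"dx": -0.01, "dy": 0, "dz": 0, "wx": 0, "wy": 0, "wz": 0, "fingers": 1},
  {"dx": 0, "dy": 0, "dz": 0, "wx": 0, "wy": 0, "wz": 0, "fingers": 1},
  {"dx": 0, "dy": 0, "dz": 0, "wx": 0, "wy": 0, "wz": 0, "fingers": 1},
])

```text
clock: 6.92
eef_pos: [606.0, -282.5, 212.4]
tool_rot: [-2.459, 1.568, 2.724]
force: [-0.1, -0.5, -5.8]
width: 55.6
```

```bash
python3 -c "
from plan import *
show([638,139,210],-.27)
import cv2
cv2.imwrite('pics/w5.png',ctrl.get_image('wrist')[:,:,::-1])"
```

```text
clock 6.92 pos [ 606.  -282.5  212.4] w 55.6 F [-0.1 -0.5 -5.8] q [ 0.38  0.68  0.03  1.48 -0.02  0.99 -0.69]
 rot total units(6deg) [-2.293e+01 -3.000e-02 -2.000e-02]
 rot total units(6deg) [ 7.07 -0.02  0.03]
 world d [ 32.  421.5  -2.4]  tool d now(units) [ 0.0038  0.2929 -0.4816]  after rot [ 0.0032 -0.1088 -0.5531]
```

View pics/w5.png

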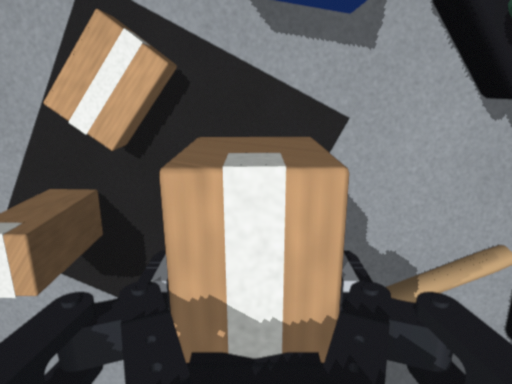

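Emit:
servo_tool([
  {"dx": 0, "dy": 0, "dz": 0, "wx": 0.5, "wy": 0, "wz": 0, "fingers": 1},
  {"dx": 0, "dy": 0, "dz": 0, "wx": 1, "wy": 0, "wz": 0, "fingers": 1},
  {"dx": 0, "dy": 0, "dz": 0, "wx": 1, "wy": 0, "wz": 0, "fingers": 1},
  {"dx": 0, "dy": 0, "dz": 0, "wx": 1, "wy": 0, "wz": 0, "fingers": 1},
  {"dx": 0, "dy": 0, "dz": 0, "wx": 1, "wy": 0, "wz": 0, "fingers": 1},
])

```text
clock: 7.6
eef_pos: [606.5, -282.7, 212.8]
tool_rot: [-2.0, 1.569, 2.709]
force: [0.0, 0.6, -4.8]
width: 54.9
```

Emit:
servo_tool([
  {"dx": 0, "dy": 0, "dz": 0, "wx": 1, "wy": 0, "wz": 0, "fingers": 1},
  {"dx": 0, "dy": 0, "dz": 0, "wx": 1, "wy": 0, "wz": 0, "fingers": 1},
  {"dx": 0, "dy": 0, "dz": 0, "wx": 0.57, "wy": 0, "wz": 0, "fingers": 1},
  {"dx": 0, "dy": -0.004, "dz": -0.02, "wx": 0, "wy": 0, "wz": 0, "fingers": 1},
  {"dx": 0, "dy": -0.008, "dz": -0.04, "wx": 0, "wy": 0, "wz": 0, "fingers": 1},
])

```text
clock: 8.22
eef_pos: [609.7, -237.3, 213.3]
tool_rot: [-1.105, 1.57, -2.947]
force: [0.3, 0.7, -5.8]
width: 55.5
```

Emit:
servo_tool([
  {"dx": 0, "dy": -0.012, "dz": -0.06, "wx": 0, "wy": 0, "wz": 0, "fingers": 1},
  {"dx": 0, "dy": -0.012, "dz": -0.06, "wx": 0, "wy": 0, "wz": 0, "fingers": 1},
  {"dx": 0, "dy": -0.012, "dz": -0.06, "wx": 0, "wy": 0, "wz": 0, "fingers": 1},
  {"dx": 0, "dy": -0.012, "dz": -0.06, "wx": 0, "wy": 0, "wz": 0, "fingers": 1},
  {"dx": 0, "dy": -0.012, "dz": -0.06, "wx": 0, "wy": 0, "wz": 0, "fingers": 1},
])

```text
clock: 8.85
eef_pos: [626.4, -5.1, 213.7]
tool_rot: [-2.255, 1.569, 2.191]
force: [0.4, -0.6, -5.6]
width: 55.2
```

Emit:
servo_tool([
  {"dx": 0, "dy": -0.012, "dz": -0.06, "wx": 0, "wy": 0, "wz": 0, "fingers": 1},
  {"dx": 0, "dy": -0.012, "dz": -0.06, "wx": 0, "wy": 0, "wz": 0, "fingers": 1},
  {"dx": 0, "dy": -0.008, "dz": -0.04, "wx": 0, "wy": 0, "wz": 0, "fingers": 1},
  {"dx": 0, "dy": 0, "dz": -0.02, "wx": 0, "wy": 0, "wz": 0, "fingers": 1},
  {"dx": 0, "dy": 0, "dz": 0, "wx": 0, "wy": 0, "wz": 0, "fingers": 1},
])

```text
clock: 9.48
eef_pos: [639.6, 129.3, 213.7]
tool_rot: [-1.508, 1.57, 2.937]
force: [0.3, -0.2, -5.9]
width: 55.2
```

Emit:
servo_tool([
  {"dx": 0, "dy": 0, "dz": 0, "wx": 0, "wy": 0, "wz": 0, "fingers": 1},
  {"dx": 0, "dy": 0, "dz": 0, "wx": 0, "wy": 0, "wz": 0, "fingers": 1},
  {"dx": 0, "dy": 0, "dz": 0, "wx": 0, "wy": 0, "wz": 0, "fingers": 1},
])

```text
clock: 9.85
eef_pos: [639.9, 126.9, 214.2]
tool_rot: [0.553, 1.57, -1.29]
force: [0.1, -1.0, -5.2]
width: 55.7
```

```bash
python3 -c "
from plan import *
from h import *
show([638,139,190],-.27,np.radians(6))
import cv2
i=ctrl.camera_info('wrist')
a=np.ascontiguousarray(ctrl.get_image('wrist')[:,:,::-1]);cv2.imwrite('pics/w6raw.png',a)
R,t=lane_T(552.1,162.8,-.27)
for y in (-40,40):
  q=proj(i,np.array([R@[-160,y,10]+t,R@[60,y,10]+t,R@[160,y,10]+t])).astype(int); print(q); cv2.line(a,tuple(map(int,q[1])),tuple(map(int,q[2])),(0,255,0),1)
q=proj(i,np.array([R@[160,-40,0]+t,R@[160,40,0]+t])).astype(int); cv2.line(a,tuple(map(int,q[0])),tuple(map(int,q[1])),(0,0,255),1)
cv2.imwrite('pics/w6.png',a)
cv2.imwrite('pics/s6.png',cv2.resize(ctrl.get_image('scene')[60:260,220:460,::-1],None,fx=3,fy=3))"
```

```text
clock 9.85 pos [639.9 126.9 214.2] w 55.7 F [ 0.1 -1.  -5.2] q [-0.39  0.66  0.25  1.53 -0.19  0.97 -1.92]
 rot total units(6deg) [ 2.994e+01  1.570e+00 -1.000e-02]
 rot total units(6deg) [-0.02  0.    1.  ]
 world d [ -1.9  12.1 -24.2]  tool d now(units) [ 0.0323 -0.0068 -0.0149]  after rot [ 0.0314 -0.0101 -0.0149]
[[281 407]
 [289 223]
 [294  98]]
[[206 407]
 [192 223]
 [182  99]]
```

View pics/w6.png

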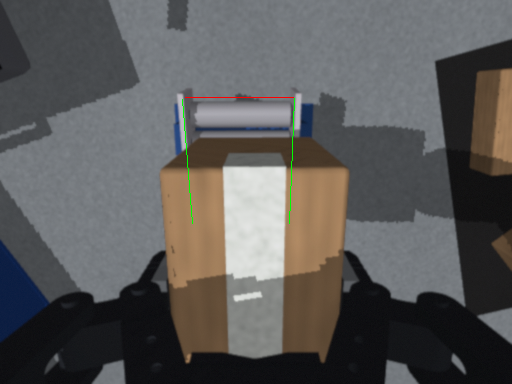

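View pics/s6.png

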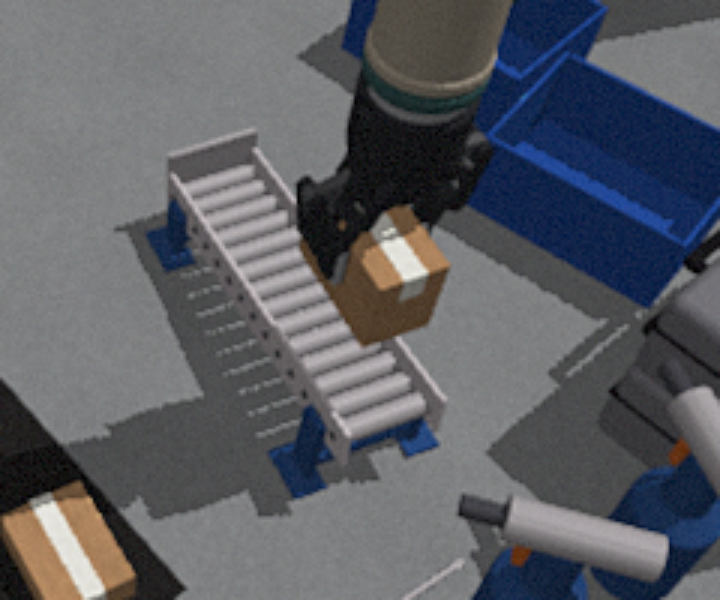

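The wrist view puts the guide ends at columns 178–186 and 294–301, which fits the lane estimate to about 1 mm (shift the middle 1 mm to −y). The scene picture shows the carton lined up above the raised end. Next I tilt 6° and come down to 30 mm above the rollers.

```bash
python3 -c "
from plan import *
show([632.6,139.5,138.7],-.27,np.radians(6))"
```

```text
clock 9.95 pos [639.9 127.5 214.2] w 55.7 F [-0.2  0.8 -5.3] q [-0.39  0.66  0.25  1.53 -0.19  0.97 -1.92]
 rot total units(6deg) [29.95  1.57 -0.  ]
 rot total units(6deg) [-0.01  0.    1.  ]
 world d [ -7.3  12.  -75.5]  tool d now(units) [ 0.1007 -0.0136 -0.0128]  after rot [ 0.0987 -0.024  -0.0128]
```

Emit:
servo_tool([
  {"dx": 0, "dy": 0, "dz": 0, "wx": 0, "wy": 0, "wz": 0.5, "fingers": 1},
  {"dx": 0, "dy": 0, "dz": 0, "wx": 0, "wy": 0, "wz": 0.5, "fingers": 1},
  {"dx": 0.02, "dy": -0.012, "dz": -0.007, "wx": 0, "wy": 0, "wz": 0, "fingers": 1},
  {"dx": 0.03, "dy": -0.012, "dz": -0.006, "wx": 0, "wy": 0, "wz": 0, "fingers": 1},
  {"dx": 0.03, "dy": 0, "dz": 0, "wx": 0, "wy": 0, "wz": 0, "fingers": 1},
])

```text
clock: 10.58
eef_pos: [630.4, 141.9, 152.0]
tool_rot: [1.578, 1.467, -0.261]
force: [0.1, 0.8, -5.6]
width: 55.3
```

Emit:
servo_tool([
  {"dx": 0.019, "dy": 0, "dz": 0, "wx": 0, "wy": 0, "wz": 0, "fingers": 1},
  {"dx": 0, "dy": 0, "dz": 0, "wx": 0, "wy": 0, "wz": 0, "fingers": 1},
  {"dx": 0, "dy": 0, "dz": 0, "wx": 0, "wy": 0, "wz": 0, "fingers": 1},
  {"dx": 0, "dy": 0, "dz": 0, "wx": 0, "wy": 0, "wz": 0, "fingers": 1},
])

```text
clock: 11.08
eef_pos: [633.3, 140.3, 139.4]
tool_rot: [1.58, 1.465, -0.261]
force: [-0.5, -0.3, -5.5]
width: 55.3
```

```bash
python3 -c "
from plan import *
from h import *
show([635.5,138.7,84.4+29.5],-.27,np.radians(6))
import cv2
a=ctrl.get_image('wrist')[:,:,::-1];b=cv2.resize(ctrl.get_image('scene')[100:230,270:400,::-1],(384,384),interpolation=cv2.INTER_CUBIC)
cv2.imwrite('pics/c7.png',cv2.resize(np.hstack([a,b]),(800,343)))"
```

```text
clock 11.07 pos [633.3 140.3 139.4] w 55.3 F [-0.5 -0.3 -5.5] q [-0.45  0.7   0.25  1.71 -0.18  0.66 -1.96]
 rot total units(6deg) [ 3.e+01 -2.e-02  1.e-02]
 rot total units(6deg) [-0.   -0.01 -0.01]
 world d [  2.2  -1.6 -25.5]  tool d now(units) [ 0.0342 -0.0003  0.0013]  after rot [ 0.0342 -0.0002  0.0013]
```

View pics/c7.png

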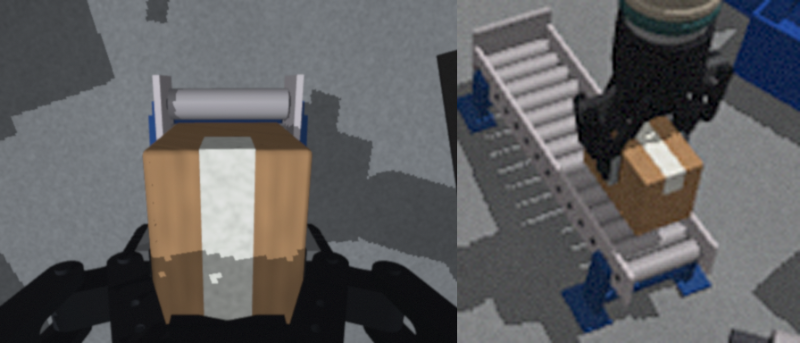

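The carton sits centred between the guides: the tape is at column 227 and the lane's middle at about 228 in this view. I'll lower it in small steps and watch the force.

Emit:
servo_tool([
  {"dx": 0.015, "dy": 0, "dz": 0.001, "wx": 0, "wy": 0, "wz": 0, "fingers": 1},
  {"dx": 0.013, "dy": 0, "dz": 0, "wx": 0, "wy": 0, "wz": 0, "fingers": 1},
  {"dx": 0.006, "dy": 0, "dz": 0, "wx": 0, "wy": 0, "wz": 0, "fingers": 1},
  {"dx": 0, "dy": 0, "dz": 0, "wx": 0, "wy": 0, "wz": 0, "fingers": 1},
  {"dx": 0, "dy": 0, "dz": 0, "wx": 0, "wy": 0, "wz": 0, "fingers": 1},
])

```text
clock: 11.8
eef_pos: [635.3, 138.8, 113.1]
tool_rot: [1.573, 1.466, -0.268]
force: [-0.2, 0.0, -4.4]
width: 55.2
```

Emit:
servo_tool([
  {"dx": 0.003, "dy": 0, "dz": 0, "wx": 0, "wy": 0, "wz": 0, "fingers": 1},
  {"dx": 0, "dy": 0, "dz": 0, "wx": 0, "wy": 0, "wz": 0, "fingers": 1},
])

```text
clock: 12.05
eef_pos: [635.2, 138.8, 110.7]
tool_rot: [1.571, 1.466, -0.27]
force: [-0.1, 0.3, -5.4]
width: 55.0
```

Emit:
servo_tool([
  {"dx": 0.002, "dy": 0, "dz": 0, "wx": 0, "wy": 0, "wz": 0, "fingers": 1},
  {"dx": 0, "dy": 0, "dz": 0, "wx": 0, "wy": 0, "wz": 0, "fingers": 1},
])

```text
clock: 12.3
eef_pos: [635.3, 138.6, 109.2]
tool_rot: [1.57, 1.466, -0.271]
force: [-0.4, -0.4, -6.0]
width: 55.6
```

Emit:
servo_tool([
  {"dx": 0.001, "dy": 0, "dz": 0, "wx": 0, "wy": 0, "wz": 0, "fingers": 1},
  {"dx": 0, "dy": 0, "dz": 0, "wx": 0, "wy": 0, "wz": 0, "fingers": 1},
])

```text
clock: 12.55
eef_pos: [636.0, 138.5, 109.1]
tool_rot: [1.574, 1.465, -0.267]
force: [-0.5, -0.4, -0.4]
width: 55.3
```

Emit:
servo_tool([
  {"dx": 0.001, "dy": 0, "dz": 0, "wx": 0, "wy": 0, "wz": 0, "fingers": 1},
  {"dx": 0, "dy": 0, "dz": 0, "wx": 0, "wy": 0, "wz": 0, "fingers": 1},
])

```text
clock: 12.8
eef_pos: [636.5, 138.4, 109.1]
tool_rot: [1.579, 1.464, -0.262]
force: [-1.6, -1.3, 5.4]
width: 55.3
```

Emit:
servo_tool([
  {"dx": 0.001, "dy": 0, "dz": 0, "wx": 0, "wy": 0, "wz": 0, "fingers": 1},
  {"dx": 0, "dy": 0, "dz": 0, "wx": 0, "wy": 0, "wz": 0, "fingers": 1},
])

```text
clock: 13.05
eef_pos: [637.0, 138.2, 109.1]
tool_rot: [1.581, 1.463, -0.26]
force: [-2.2, -1.1, 9.3]
width: 55.5
```

Contact with the rollers came at z=109.1, where 108.9 was expected. I'll relieve the press and let go.

Emit:
servo_tool([
  {"dx": -0.002, "dy": 0, "dz": 0, "wx": 0, "wy": 0, "wz": 0, "fingers": 1},
  {"dx": 0, "dy": 0, "dz": 0, "wx": 0, "wy": 0, "wz": 0, "fingers": 1},
])

```text
clock: 13.3
eef_pos: [635.8, 138.6, 109.0]
tool_rot: [1.574, 1.465, -0.267]
force: [-2.1, -1.6, 3.7]
width: 55.3
```

```bash
python3 -c "
from plan import *
s,p,R=st();print(p,s['force'],s['clock'])
import cv2
a=ctrl.get_image('wrist')[:,:,::-1];b=cv2.resize(ctrl.get_image('scene')[100:230,270:400,::-1],(384,384),interpolation=cv2.INTER_CUBIC)
cv2.imwrite('pics/c8.png',cv2.resize(np.hstack([a,b]),(800,343)))"
```

```text
[635.7547277  138.61247539 109.03460732] [-2.07109772 -1.62945793  3.67844575] 13.3
```

View pics/c8.png

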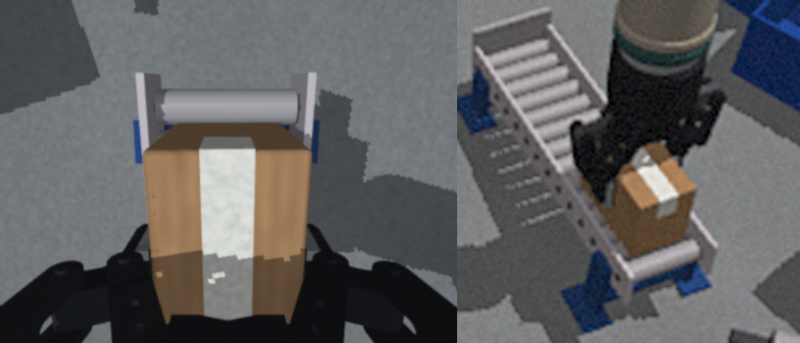

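The carton stands between the guides on the rollers with one roller free uphill, about where the carton should be at x≈90. Opening.

Emit:
servo_tool([
  {"dx": 0, "dy": 0, "dz": 0, "wx": 0, "wy": 0, "wz": 0, "fingers": 0},
  {"dx": 0, "dy": 0, "dz": 0, "wx": 0, "wy": 0, "wz": 0, "fingers": 0},
  {"dx": 0, "dy": 0, "dz": 0, "wx": 0, "wy": 0, "wz": 0, "fingers": 0},
  {"dx": 0, "dy": 0, "dz": 0, "wx": 0, "wy": 0, "wz": 0, "fingers": 0},
  {"dx": 0, "dy": 0, "dz": 0, "wx": 0, "wy": 0, "wz": 0, "fingers": 0},
])

```text
clock: 14.02
eef_pos: [635.5, 138.7, 108.5]
tool_rot: [1.571, 1.466, -0.27]
force: [0.2, 0.7, 0.4]
width: 85.3
```

Emit:
servo_tool([
  {"dx": 0, "dy": 0, "dz": 0, "wx": 0, "wy": 0, "wz": 0, "fingers": 0},
  {"dx": 0, "dy": 0, "dz": 0, "wx": 0, "wy": 0, "wz": 0, "fingers": 0},
  {"dx": 0, "dy": 0, "dz": 0, "wx": 0, "wy": 0, "wz": 0, "fingers": 0},
  {"dx": 0, "dy": 0, "dz": 0, "wx": 0, "wy": 0, "wz": 0, "fingers": 0},
  {"dx": 0, "dy": 0, "dz": 0, "wx": 0, "wy": 0, "wz": 0, "fingers": 0},
])

```text
clock: 14.65
eef_pos: [635.5, 138.7, 108.5]
tool_rot: [1.571, 1.466, -0.269]
force: [-0.2, 0.4, -0.3]
width: 85.5
```

Emit:
servo_tool([
  {"dx": 0, "dy": 0, "dz": 0, "wx": 0, "wy": 0, "wz": 0, "fingers": 0},
  {"dx": 0, "dy": 0, "dz": 0, "wx": 0, "wy": 0, "wz": 0, "fingers": 0},
  {"dx": 0, "dy": 0, "dz": 0, "wx": 0, "wy": 0, "wz": 0, "fingers": 0},
  {"dx": 0, "dy": 0, "dz": 0, "wx": 0, "wy": 0, "wz": 0, "fingers": 0},
  {"dx": 0, "dy": 0, "dz": 0, "wx": 0, "wy": 0, "wz": 0, "fingers": 0},
])

```text
clock: 15.28
eef_pos: [635.5, 138.7, 108.5]
tool_rot: [1.571, 1.466, -0.27]
force: [-0.1, 0.0, 0.4]
width: 85.7
```

```bash
python3 -c "
from plan import *
s,p,R=st();print(p,s['force'],s['clock'])
import cv2
a=ctrl.get_image('top')[100:270,100:270,::-1];b=ctrl.get_image('scene')[80:250,240:410,::-1]
cv2.imwrite('pics/c9.png',cv2.resize(np.hstack([a,b]),(800,400),interpolation=cv2.INTER_CUBIC))"
```

```text
[635.46414043 138.66933982 108.51783292] [-0.05245755  0.03028449  0.38883692] 15.275
```

View pics/c9.png

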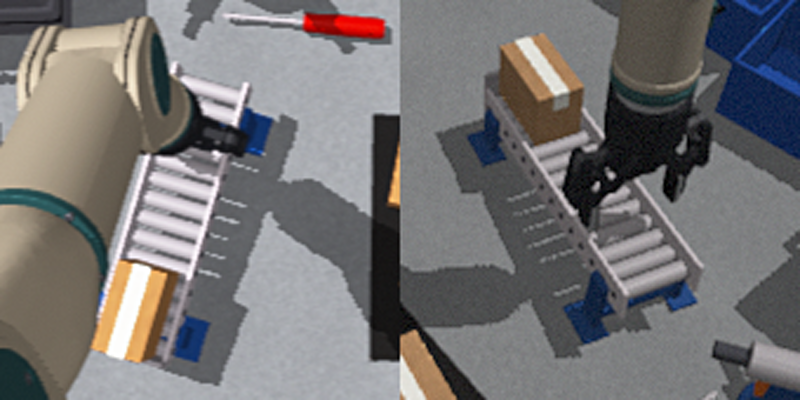

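The carton has rolled down to the low end. I'll raise the gripper clear and check position and rest.

Emit:
servo_tool([
  {"dx": -0.03, "dy": 0, "dz": 0, "wx": 0, "wy": 0, "wz": 0, "fingers": 0},
  {"dx": -0.05, "dy": 0, "dz": 0, "wx": 0, "wy": 0, "wz": 0, "fingers": 0},
  {"dx": -0.04, "dy": 0, "dz": 0, "wx": 0, "wy": 0, "wz": 0, "fingers": 0},
  {"dx": 0, "dy": 0, "dz": 0, "wx": 0, "wy": 0, "wz": 0, "fingers": 0},
  {"dx": 0, "dy": 0, "dz": 0, "wx": 0, "wy": 0, "wz": 0, "fingers": 0},
])

```text
clock: 16.0
eef_pos: [625.9, 141.2, 197.5]
tool_rot: [1.567, 1.467, -0.273]
force: [-0.3, -0.6, -0.6]
width: 85.8
```

```bash
python3 -c "
from plan import *
from h import *
import cv2
P=(box(0,0,0,z0=0)+[-110,0,0]); R,t=lane_T(551.8,161.8,-.27); P=P@R.T+t
o=[];f=[]
for n,(x0,y0) in dict(top=(100,130),scene=(240,70)).items():
  i=ctrl.camera_info(n);a=ctrl.get_image(n)[y0:y0+120,x0:x0+120,::-1];f.append(a.astype(int)); a=cv2.resize(a,None,fx=3.3,fy=3.3,interpolation=cv2.INTER_CUBIC)
  q=((proj(i,P)-[x0,y0]+.5)*3.3).astype(int)
  for k,l in [(0,1),(1,2),(2,3),(3,0),(4,5),(5,6),(6,7),(7,4),(0,4),(1,5),(2,6),(3,7)]: cv2.line(a,tuple(map(int,q[k])),tuple(map(int,q[l])),(0,255,0),1)
  o.append(a)
cv2.imwrite('pics/c10.png',np.hstack(o)); print(ctrl.read_state()['clock'])
"
```

```text
16.1
```

View pics/c10.png

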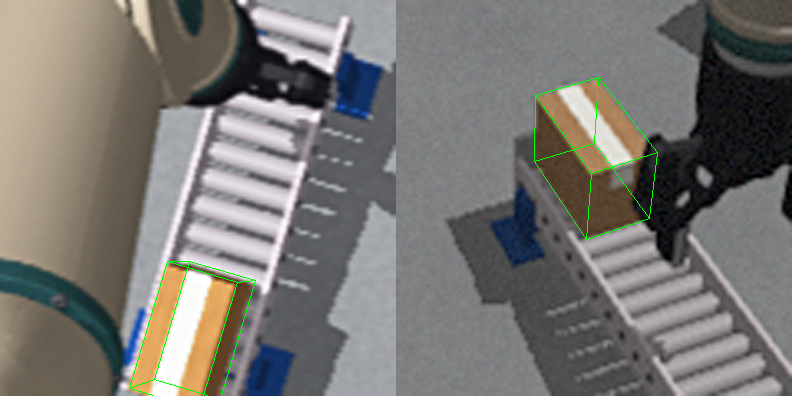

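The expected end-pose wireframe (x=-110, mid-lane, upright) lies on the carton in both views, within about 1 px (2–3 mm). Its position is unchanged since the previous picture.

```bash
python3 -c "
from cell import ctrl
print(ctrl.finish_job(), ctrl.read_state()['clock'])"
```

```text
the job is handed in; nothing more can be done
the job is handed in; nothing more can be done
```

The long brown carton is on the roller lane, resting upright and lengthwise against the end stop. I handed the job in at about 16 s of the 42 s allowed; `finish_job()` gives no verdict.

- **Loading:** I gripped it across its 56 mm width, turned and tilted it 6° to match the lane, and lowered it onto the rollers at about x = +90 mm. Contact came at a tool height of 109.1 mm against 108.9 mm expected, pressing with at most about 9 N. I eased off the press before opening the gripper.
- **Last checks:** The wireframe for the expected end pose matched the carton in both the top and scene pictures to about 1 px (2–3 mm). The carton was clear of the gripper and looked unmoved between the last two sets of pictures.
- **Disagreements along the way:**
  - The two fixed cameras differed by about 1 px on the lane. The wrist camera suggested moving the lane's middle about 1 mm, and I used that.
  - One network report for the loading point in the top view was plainly wrong, and I ignored it.
  - The measured tool position was up to about 8 mm off the commanded one right after fast moves, so I re-measured before the grasp and the placing.
- **Not measured:** I took no pictures during the roll, so its speed and the contact-free stretch are inferred. The gripper opened fully, the force readings after release were near zero, and the carton ended up at the stop.

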